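# Stand a sample tube up on the tipping flap and hold it at balance

### The job

The sample tube at the end of the tube rack nearest the reading stand has to be read upright: take it out, push it fully home in the sleeve of the leaning flap on that stand, and with the tube swing the flap up to its balance point, where it stands vertical, without tipping it over to the far side. The flap falls either way by itself, so finish while still holding the tube in the gripper and keeping the flap still and upright; leave everything else where it is.

Things in the scene. Friction and masses are not known exactly. Their poses are not given: they have to be found in the camera images.
- tube: the sample tube to take: capped, 84 mm long, round body 13 mm in diameter, with a cap 16 mm in diameter over its uppermost 22 mm; loose, 15 g. It stands upright in an end place of the rack, with no other tube nearer than 80 mm. Origin: centre of its lower end; its z axis runs up to the cap
- rack: clear-plastic tube rack, 58 x 143 x 58 mm, 2 rows of 6 places, fixed to the desk. Origin: centre of its underside; long side along its y. Tubes stand on its floor, 4 mm above the desk, so that the caps reach from 66 to 88 mm above the desk; the rack's top is at 58 mm. The tube to take is at the +y end, in the row on the -x side
- stand: the reading stand, fixed to the desk: metal base plate 110 x 112 x 10 mm with two grey cheeks, whose outer faces are 106 mm apart in y and whose tops are 84 mm above the desk; the flap swings between them. Origin: centre of the underside; its y axis is parallel to the hinge, its front is -x
- flap (a joint): flap angle, rad: 0 = vertical, the balance point (with the tube in, too: all is symmetrical); negative = leaning to the stand's front (-x), positive = to its back. It starts on its front stop at -0.42; the other stop is at +0.42. About 0.22 kg, centre of mass 20 mm beyond the hinge; friction holds it only within some 0.05 rad of balance, else it falls to the nearer stop
- flap_hinge (a point): point on the hinge line in the middle of the flap, 55 mm above the desk; moves with the flap: its z axis points from the hinge along the sleeve to its mouth, its y axis runs along the hinge line
- sleeve_floor (a point): centre of the floor of the sleeve, 15 mm from the hinge line along the sleeve. The sleeve is a grey plastic tube in the middle of the flap, bore 14 mm square, 43 mm deep, widening to 22 mm square over its last 8 mm; the axes are those of flap_hinge. A seated tube has its lower end on this floor, stands 41 mm out of the mouth, and has about 0.8 mm play to each side, so that the flap may lag a little (up to about 0.04 rad) behind the tube
- sleeve_mouth (a point): centre of the sleeve's mouth, 58 mm from the hinge line; the axes are those of flap_hinge
- other_tube: another tube of the same kind, nearer the other end of the rack (fifth place of the same row); to be left. Origin: centre of its lower end
- petri_dish: small round dish, 56 mm in diameter, 14 mm high, lying on the desk; to be left. Origin: centre of the underside
- jar: staining jar with a black lid, 59 mm in diameter, 102 mm high, a fixed obstacle towards the back of the desk. Origin: centre of the underside

How it is judged:
On the way, in this order (a step that is already met when the one before it is completed fails the run):
1. the tube has been lifted clear of the rack in the gripper (height (world z) of tube above 0.062 m and contact force between the fingers and tube above 0.5 N), for 0.1 s.
2. the tube is fully home in the flap's sleeve (distance between tube and sleeve_floor below 0.006 m), for 0.2 s.
At the end, for the whole second after the job is handed in: The tube is fully home in the sleeve (lower end within 6 mm of the sleeve's floor) and gripped by the fingers (more than 1 N); the flap is still (under 0.1 rad/s) and within 0.09 rad (5 degrees) of vertical; the other tube and the dish are within 30 mm of where they stood (distance between tube and sleeve_floor below 0.006 m and value of joint flap between -0.09 and 0.09 rad and velocity of joint flap between -0.1 and 0.1 rad/s and contact force between the fingers and tube above 1 N and distance of each of other_tube, petri_dish from where it was at the start of the episode below 0.03 m); the arm keeps its last pose, push and grip.
It fails at once if the flap is tipped over towards the far side (more than 0.3 rad past vertical) (value of joint flap above 0.3 rad).
It fails at once if another thing on the desk is disturbed (moved more than 30 mm) (distance of any of other_tube, petri_dish from where it was at the start of the episode above 0.03 m).
It also fails if it takes over 42 s, if anything falls off the work surface, if the arm or the gripper's body presses on something with over 40 N, if the wrist force passes 120 N, or if a joint passes its speed limit or range.

### The arm

A 6-joint arm with a two-finger parallel gripper is mounted at the origin on a cart in front of the work surface, level with it; the furniture and walls round the work are solid. World frame = base frame: x ahead of the robot, y to its left, z up, the work surface at z = 0. Lengths are in m, angles in rad, forces in N, time in s.
With the tool pointing down it reaches from about 0.25 to 0.725 m from the base axis. Payload 4 kg.
Tool frame: the origin (TCP) lies between the finger pads; the fingertips stand 8 mm ahead of it and the grasp point (between the pads) lies 11 mm behind it; z points along the fingers, y is the line along which they close (so a half turn about z gives the same grasp; the last joint's range is limited). The gripper opens to 85 mm and grips with 20 to 120 N. Pads are 22 mm wide; open, the fingers measure 114 mm over their backs; the gripper's body (76 mm by 85 mm) begins 54 mm behind the grasp point. The pads swing forward as they close: fully open they stand 13 mm farther back than shut.
Start: joints at [1.142, 0.241, 0.005, 1.335, 0, 1.571], TCP at [0.208, 0.455, 0.209] pointing down, gripper open.
Joint ranges: [-2.72, 2.72], [-1.05, 1.87], [-1.09, 1.28], [-1.99, 2.15], [-1.42, 1.44], [-3.14, 3.14]. Speed limits (rad/s): [2.79, 2.79, 3.14, 3.14, 3.14, 3.14].

### API

Orientations are given as a unit quaternion [x, y, z, w].
In Python, from workcell import status, viewer, bot gives the robot as it stands.
- The arm moves only by the tool servo_tool, never from a script. Its argument "commands" is a list of rows, each a list of 5 numbers: the finger opening in mm, from 0 to 85.4, then the shift along the tool's x, y, z in mm, then the turn about the tool's z in rad. A call has 1 to 20 rows; each row shifts and turns the commanded pose from where the row before left it, along the tool's axes as they then stand; what a row does not reach is not made up. A row lasts 1/8 s, in which the tool goes at most 62.5 mm and 10.7 degrees, less where a joint would pass 70% of its speed; a pose out of reach is approached as far as the arm can. A call is refused whole if a number of a shift passes 62.5 or a number of a turn 0.188, either way. A call with a gripper value outside its range is refused whole. The fingers move at their own pace and stop on an object; the grip force is fixed at half the most. Time passes only in rows, so rows that do not move let the fingers close. It gives the time, the measured TCP pose, the force, the opening and the grip force at its end, in the units of the state.
- status.get_obs(): the state, without advancing time (a new reading comes with each control period).
- viewer.camera(name): name is "scene" or "side" or "wrist"; returns (picture, depth): 480x640x3 uint8, red, green, blue; 480x640 float32, m along the optical axis (not along the pixel's ray), 0 where there is no reading.
- viewer.get_calibration(name): a dict with "camera_matrix" (3x3 intrinsics, pixels), "distortion" ([k1, k2, p1, p2, k3] as OpenCV has them; the pictures are not rectified), "R" (3x3) and "t" (3): a world point X has camera coordinates R X + t; the wrist camera has in their place "T_tool_cam" (4x4, takes a point from camera to tool coordinates, whose origin is the TCP and whose axes are the flange's). Camera axes: x right, y down, z forward; pixel columns grow to the right and rows downward; lengths in m; the calibration is good to about 2 mm. A picture is of the moment at which its call begins: read the wrist's pose just before it. get_calibration takes no time and is no camera call.
- bot.job_done(): hands the job in; it is judged then, once.
Trained networks look in the newest picture that a camera, given by its name, has taken for a name from the list of things; names that differ only in an ending like _2 or _b are one class to them, and where a whole thing is asked for, a point or a joint stands for the part that bears it (a point fixed in the world has none). Each returns a list of dicts, best first, with "p" (0 to 1); they miss things now and then, are a little off and sometimes report something else, mostly with a low value. They report only what shows in the picture. A call takes as long as a camera call.
- viewer.masks_of(camera, label): "mask" (480x640 bool, what is visible of it) and "pixel" ([row, column] in pixels, amid what is visible of it).
- viewer.spot_point(camera, label): "pixel" ([row, column] in pixels: a listed point, or the origin of a listed thing).
The state is a dict: "clock": time; "joint_pos": joint angles; "joint_vel": joint speeds; "tau": joint torques, N m; "eef_pos": TCP position; "tool_rot": TCP orientation; "ft_force": force on the tool from outside, world axes, zero at the start; "ft_torque": the same for the moment, N m; "grip_width": finger opening in m; "grasp_force": force on a finger pad.
Only numpy, scipy, OpenCV 4.12 (cv2) and the standard library are available. Lean on these libraries where they do the work, as an engineer would, in place of code of your own. Each camera call takes 0.05 s, during which the arm holds its last target. There are 200 camera calls.

## Working session

There is one attempt and no reset: what is moved stays moved. The work goes in short steps, Python scripts to look and compute and a tool call to move; the robot and the scene stay as the last step left them, time stands still between calls to the robot, and variables do not carry over. Pictures are saved under pics/ and viewed, at most 10 in all, crops included, and the job is handed in when it is done.

Besides the shell and the picture viewer there is one more tool, called after ">>>" as name(argument=value, ...), one argument or row to a line, values as JSON. servo_tool: Moves the arm, as the interface text tells. Its arguments: {"type":"object","properties":{"commands":{"type":"array"}},"required":["commands"]}

```bash
mkdir -p pics
cat > h.py <<'E'
import numpy as np, cv2
from workcell import status, viewer, bot
from scipy.spatial.transform import Rotation as Ro
def cam(n):
    o=status.get_obs(); p,d=viewer.camera(n); c=viewer.get_calibration(n)
    K=np.array(c["camera_matrix"]); D=np.array(c["distortion"])
    if "R" in c:
        R=np.array(c["R"]).T; t=-R@np.array(c["t"])
    else:
        T=np.eye(4); T[:3,:3]=Ro.from_quat(o["tool_rot"]).as_matrix(); T[:3,3]=o["eef_pos"]
        T=T@np.array(c["T_tool_cam"]); R=T[:3,:3]; t=T[:3,3]
    return p,d,K,D,R,t
def ray(px,K,D,R):
    u=cv2.undistortPoints(np.array([[[px[1],px[0]]]],float),K,D)[0,0]
    return R@np.array([u[0],u[1],1.])
def onz(px,z,C):
    r=ray(px,*C[2:5]); return C[5]+r*(z-C[5][2])/r[2]
def cloud(mask,C):
    d=C[1]; m=mask&(d>0); v,u=np.nonzero(m)
    n=cv2.undistortPoints(np.stack([u,v],1)[:,None].astype(float),C[2],C[3])[:,0]
    P=np.c_[n,np.ones(len(n))]*d[m][:,None]
    return P@C[4].T+C[5]
E
cat > a.py <<'E'
from h import *
np.set_printoptions(precision=4,suppress=True)
o=status.get_obs(); print(o["clock"],o["eef_pos"],o["tool_rot"])
ims=[]
for n in ["scene","side"]:
    C=cam(n); im=C[0][...,::-1].copy(); print(n,"cam at",C[5])
    for l in ["tube","rack","stand","flap_hinge","sleeve_mouth","sleeve_floor","other_tube","petri_dish","jar"]:
        for k in viewer.spot_point(n,l)[:2]:
            z={"flap_hinge":.055,"sleeve_mouth":.108,"sleeve_floor":.069,"tube":.004,"other_tube":.004}.get(l,0)
            print(l,round(k["p"],2),np.round(k["pixel"]),onz(k["pixel"],z,C))
            if k["p"]>.4:
                y,x=map(int,k["pixel"]); cv2.circle(im,(x,y),3,(0,0,255),-1); cv2.putText(im,l,(x,y),0,.4,(255,0,0),1)
    cv2.imwrite(f"pics/{n}.png",im)
E
python3 a.py
```

```text
0.0 [0.2076 0.4541 0.2077] [ 0.2128  0.9771 -0.001  -0.0002]
scene cam at [-0.014  -0.5464  0.6479]
tube 0.73 [303. 381.] [ 0.5392 -0.2876  0.004 ]
rack 0.83 [312. 420.] [ 0.5612 -0.3398  0.    ]
stand 0.81 [246. 237.] [ 0.517  -0.0365  0.    ]
flap_hinge 0.8 [217. 233.] [ 0.5191 -0.0311  0.055 ]
sleeve_mouth 0.9 [202. 218.] [ 0.4842 -0.0371  0.108 ]
sleeve_floor 0.98 [219. 230.] [ 0.501  -0.0413  0.069 ]
other_tube 0.88 [326. 433.] [ 0.5439 -0.3678  0.004 ]
petri_dish 0.85 [341. 297.] [ 0.4153 -0.2283  0.    ]
petri_dish 0.22 [326. 436.] [ 0.5507 -0.3707  0.    ]
jar 0.95 [213. 325.] [ 0.6682 -0.1034  0.    ]
side cam at [0.3344 0.4036 0.6892]
rack 0.61 [214. 318.] [ 0.5578 -0.3331  0.    ]
stand 0.83 [356. 290.] [ 0.5122 -0.034   0.    ]
flap_hinge 0.67 [331. 287.] [ 0.5147 -0.0366  0.055 ]
sleeve_mouth 0.66 [311. 298.] [ 0.4952 -0.0324  0.108 ]
sleeve_floor 0.82 [327. 288.] [ 0.5112 -0.0325  0.069 ]
other_tube 0.27 [328. 290.] [ 0.5266 -0.0776  0.004 ]
petri_dish 0.89 [271. 384.] [ 0.4171 -0.2289  0.    ]
jar 0.97 [293. 209.] [ 0.6695 -0.1097  0.    ]
jar 0.39 [215. 320.] [ 0.554 -0.33   0.   ]
```

View pics/scene.png

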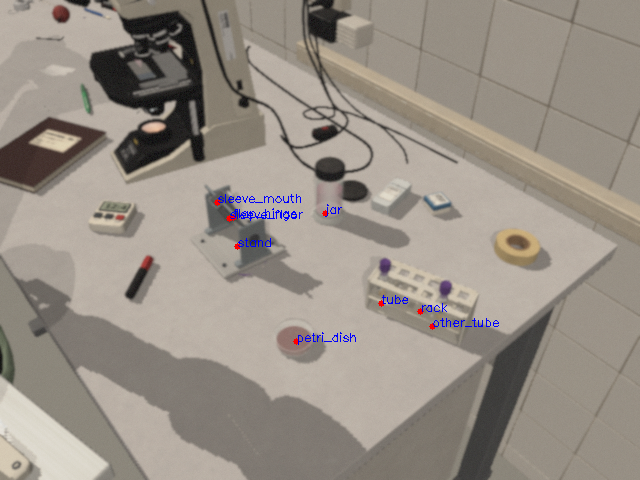

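View pics/side.png

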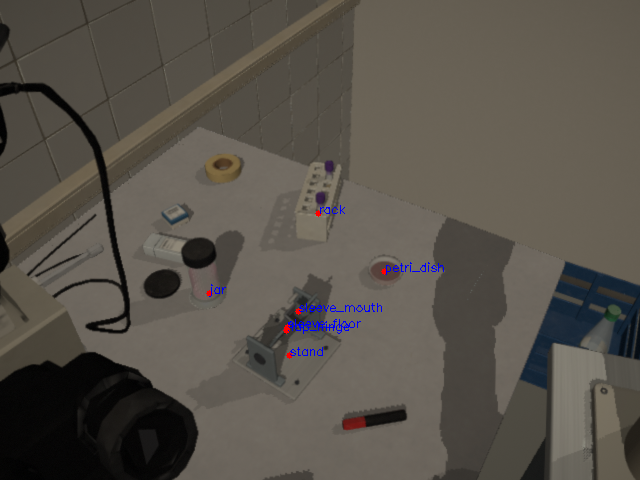

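The scene picture shows the stand at about (240,225), flap leaning towards the robot, and the tube's purple cap at (385,266) on the rack's near-stand end. The network points are consistent with the sizes given. I'm going above the stand for a close look.

>>> servo_tool(
  commands=[
    [60, 0, 0, -46, 0],
    [60, 0, 0, -46, 0],
    [60, -38, -37, 0, 0],
    [60, -38, -37, 0, 0],
    [60, -38, -37, 0, 0],
    [60, -38, -37, 0, 0],
    [60, -38, -37, 0, 0],
    [60, -38, -37, 0, 0],
    [60, -38, -37, 0, 0],
    [60, -38, -37, 0, 0],
    [60, -38, -37, 0, 0],
    [60, -38, -37, 0, 0],
    [60, 0, 0, 0, -0.143],
    [60, 0, 0, 0, -0.143],
    [60, 0, 0, 0, -0.143],
    [60, 0, 0, 0, 0],
    [60, 0, 0, 0, 0],
  ],
)

```text
clock: 3.12
eef_pos: [0.3996, -0.0397, 0.3007]
tool_rot: [0.001, 1.0, -0.0, 0.0]
ft_force: [-0.3, 0.0, 0.2]
grip_width: 0.0599
grasp_force: 0.0
```

```bash
cat > b.py <<'E'
from h import *
import sys
np.set_printoptions(precision=4,suppress=True)
o=status.get_obs(); print(o["clock"],o["eef_pos"],Ro.from_quat(o["tool_rot"]).as_matrix(),o["ft_force"],o["grip_width"])
n="wrist"; C=cam(n); im=C[0][...,::-1].copy(); print(n,"cam at",C[5],"fwd",C[4][:,2])
Z={"flap_hinge":.055,"sleeve_mouth":.108,"sleeve_floor":.069,"tube":.004,"other_tube":.004}
for l in sys.argv[2:]:
    for k in viewer.spot_point(n,l)[:1]:
        print(l,round(k["p"],2),np.round(k["pixel"]),onz(k["pixel"],Z.get(l,0),C))
        y,x=map(int,k["pixel"]); cv2.circle(im,(x,y),3,(0,0,255),-1); cv2.putText(im,l,(x,y),0,.4,(255,0,0),1)
cv2.imwrite(f"pics/{sys.argv[1]}.png",im)
np.savez(sys.argv[1],p=C[0],d=C[1],K=C[2],D=C[3],R=C[4],t=C[5])
E
python3 b.py w1 stand flap_hinge sleeve_mouth sleeve_floor tube rack other_tube petri_dish jar
```

```text
3.125 [ 0.3996 -0.0397  0.3007] [[-1.      0.0017  0.0001]
 [ 0.0017  1.     -0.    ]
 [-0.0001 -0.     -1.    ]] [-0.2696  0.048   0.215 ] 0.05990603199306361
wrist cam at [ 0.3143 -0.0401  0.4659] fwd [ 0.3296 -0.0003 -0.9441]
stand 0.58 [272. 327.] [ 0.5172 -0.0375  0.    ]
flap_hinge 0.96 [290. 326.] [ 0.5162 -0.0393  0.055 ]
sleeve_mouth 0.67 [290. 336.] [ 0.4907 -0.0288  0.108 ]
sleeve_floor 0.63 [291. 333.] [ 0.5109 -0.0304  0.069 ]
rack 0.96 [298. 110.] [ 0.5558 -0.3382 -0.    ]
petri_dish 0.82 [195. 179.] [ 0.4116 -0.2225  0.    ]
jar 0.58 [366. 279.] [ 0.6673 -0.1076  0.    ]
```

View pics/w1.png

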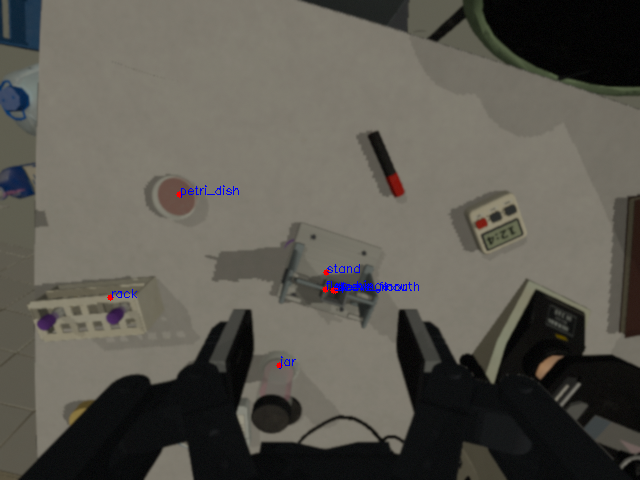

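The wrist view has the stand at (330,275), turned some 18°, and the target cap at (115,315), with the other cap at (45,322). I'm taking the yaw and position from the depth.

```bash
cat > c.py <<'E'
from h import *
import sys
np.set_printoptions(precision=4,suppress=True)
f=np.load(sys.argv[1]+".npz"); C=[f[k] for k in "pdKDRt"]
P=np.full((480,640,3),np.nan); m=C[1]>0; P[m]=cloud(m,C)
near=m&(abs(P[...,0]-.52)<.1)&(abs(P[...,1]+.035)<.1)
for a,b in [(.006,.014),(.079,.088),(.09,.125),(.04,.125)]:
    s=near&(P[...,2]>a)&(P[...,2]<b); q=P[s]
    if len(q)>20:
        r=cv2.minAreaRect((q[:,:2]*1000).astype(np.float32)); print(a,b,len(q),r,q.mean(0))
hsv=cv2.cvtColor(C[0],cv2.COLOR_RGB2HSV)
pu=(abs(hsv[...,0].astype(int)-135)<15)&(hsv[...,1]>70)&m&(P[...,2]>.05)&(P[...,2]<.11)
n,L,S,ce=cv2.connectedComponentsWithStats(pu.astype(np.uint8))
for i in range(1,n):
    if S[i,4]>15:
        q=P[L==i]; t=q[q[:,2]>.083]; print("cap",ce[i],S[i,4],q[:,2].max(),cv2.minEnclosingCircle((t[:,:2]*1000).astype(np.float32)) if len(t) else 0,t.mean(0) if len(t) else 0)
rk=m&(abs(P[...,0]-.56)<.08)&(abs(P[...,1]+.337)<.12)&(P[...,2]>.05)&(P[...,2]<.063)
if rk.sum()>30: print("rack top",cv2.minAreaRect((P[rk][:,:2]*1000).astype(np.float32)))
E
python3 c.py w1
```

```text
0.006 0.014 4493 ((514.6221923828125, -36.85790252685547), (112.04039764404297, 110.12594604492188), 71.137451171875) [ 0.5031 -0.035   0.0099]
0.079 0.088 478 ((514.4645385742188, -36.660011291503906), (106.24847412109375, 43.46947479248047), 71.12089538574219) [ 0.512  -0.0392  0.0828]
0.09 0.125 741 ((493.55810546875, -29.932506561279297), (86.2922592163086, 26.396379470825195), 69.66609954833984) [ 0.4937 -0.0296  0.1055]
0.04 0.125 2163 ((507.5351867675781, -35.892234802246094), (109.25548553466797, 56.98471450805664), 71.17699432373047) [ 0.5056 -0.0326  0.0838]
cap [114.6721 315.5628] 183 0.08927845029461717 ((536.2213134765625, -284.85198974609375), 7.421117305755615) [ 0.5359 -0.284   0.087 ]
cap [ 46.4323 321.6302] 192 0.08953082899604908 ((545.2145385742188, -370.49481201171875), 8.052414894104004) [ 0.545  -0.3691  0.0869]
rack top ((554.4741821289062, -337.5254821777344), (59.171573638916016, 144.4187774658203), 5.825127601623535)
```

>>> servo_tool(
  commands=[
    [50, 0, 0, 0, 0.164],
    [50, 0, 0, 0, 0.164],
    [50, -41.7, -37.4, 0, 0],
    [50, -41.7, -37.5, 0, 0],
    [50, -41.7, -37.4, 0, 0],
    [50, -41.7, -37.5, 0, 0],
    [50, -41.7, -37.5, 0, 0],
    [50, 0, 0, 50, 0],
    [50, 0, 0, 50, 0],
    [50, 0, 0, 40, 0],
    [50, 0, 0, 0, 0],
    [50, 0, 0, 0, 0],
  ],
)

```text
clock: 5.12
eef_pos: [0.5377, -0.2847, 0.1624]
tool_rot: [0.163, 0.987, -0.0, 0.001]
ft_force: [0.7, -0.8, 1.1]
grip_width: 0.05
grasp_force: 0.0
```

```bash
python3 b.py w2 tube ; python3 c.py w2
```

```text
5.125 [ 0.5377 -0.2847  0.1624] [[-0.9468  0.3219  0.0021]
 [ 0.3219  0.9468 -0.0012]
 [-0.0024 -0.0004 -1.    ]] [ 0.7443 -0.7766  1.101 ] 0.049979216445095564
wrist cam at [ 0.4565 -0.2577  0.3274] fwd [ 0.314  -0.1068 -0.9434]
tube 0.63 [212. 325.] [ 0.5366 -0.285   0.004 ]
0.006 0.014 8496 ((512.3641357421875, -44.430686950683594), (97.51908111572266, 110.61431121826172), 71.18592071533203) [ 0.5128 -0.0538  0.0099]
0.079 0.088 1162 ((499.8333740234375, -78.93365478515625), (24.164432525634766, 43.114070892333984), 79.99727630615234) [ 0.4977 -0.083   0.0826]
0.04 0.125 4434 ((500.0303955078125, -70.94116973876953), (43.58944320678711, 43.386985778808594), 84.4164047241211) [ 0.4989 -0.0827  0.0686]
cap [323.881  242.2643] 420 0.08962545558627613 ((536.559814453125, -285.7046203613281), 7.537646770477295) [ 0.536  -0.2854  0.0873]
cap [215.2202 289.1101] 445 0.089929862479667 ((545.0921630859375, -370.6673889160156), 7.726827621459961) [ 0.5449 -0.3701  0.0872]
rack top ((554.388427734375, -338.01885986328125), (58.03636169433594, 143.44070434570312), 5.466248512268066)
```

View pics/w2.png

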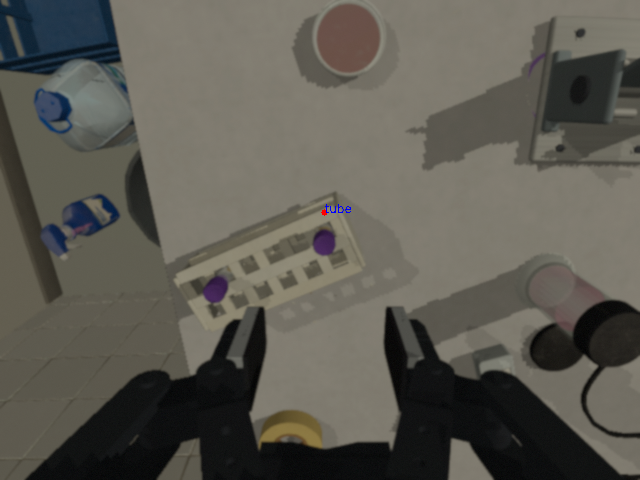

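The cap at (324,242) is centred to about 1 mm under the fingers, so I'm going down to grip it.

>>> servo_tool(
  commands=[
    [50, 1, -1.3, 35, 0],
    [50, 0, 0, 35, 0],
    [50, 0, 0, 15, 0],
    [50, 0, 0, 6, 0],
    [50, 0, 0, 0, 0],
    [0, 0, 0, 0, 0],
    [0, 0, 0, 0, 0],
    [0, 0, 0, 0, 0],
    [0, 0, 0, 0, 0],
    [0, 0, 0, 0, 0],
    [0, 0, 0, 0, 0],
  ],
)

```text
clock: 6.6
eef_pos: [0.5354, -0.2851, 0.0696]
tool_rot: [0.163, 0.987, 0.0, -0.0]
ft_force: [-0.4, -0.8, 0.8]
grip_width: -0.0002
grasp_force: 0.0
```

The fingers closed on nothing, so I'm looking before I do anything else.

```bash
python3 b.py w3 tube ; python3 c.py w3 | grep -v "^0"; python3 -c "
from h import *
C=cam('scene'); cv2.imwrite('pics/s3.png',cv2.resize(C[0][200:360,300:500,::-1],(800,600)))"
```

```text
6.6 [ 0.5354 -0.2851  0.0696] [[-0.9467  0.322  -0.0001]
 [ 0.322   0.9467  0.    ]
 [ 0.0001 -0.     -1.    ]] [-0.3536 -0.7986  0.7818] -0.0001962384643734825
wrist cam at [ 0.4546 -0.2583  0.2348] fwd [ 0.3119 -0.1057 -0.9442]
cap [326.1715 297.8912] 239 0.09753578994873499 ((528.6018676757812, -282.95672607421875), 4.341880798339844) [ 0.5291 -0.2832  0.0863]
cap [167.3987 376.6148] 1111 0.08922739969466859 ((545.7297973632812, -370.879150390625), 8.013738632202148) [ 0.545  -0.3699  0.087 ]
rack top ((553.771240234375, -338.1603088378906), (57.92165756225586, 144.10643005371094), 4.953976154327393)
```

View pics/w3.png

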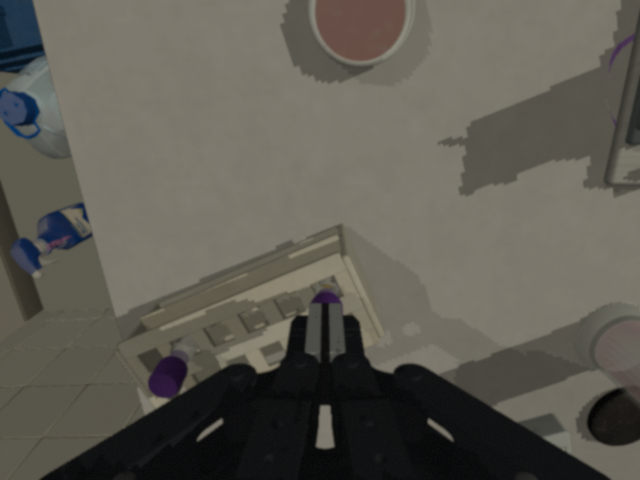

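View pics/s3.png

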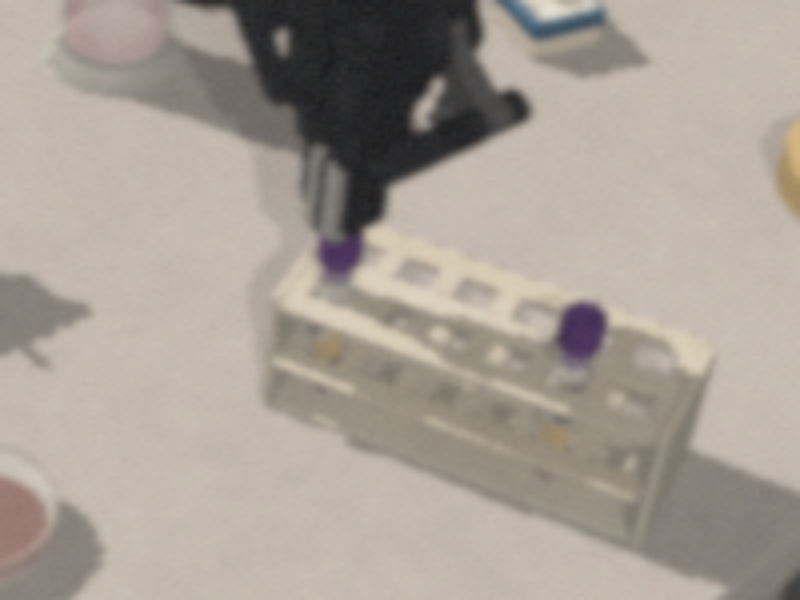

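The tips look to be above or just beside the cap, at (326,298) in the wrist view. I'm checking by projection.

```bash
cat > d.py <<'E'
from h import *
np.set_printoptions(precision=4,suppress=True)
o=status.get_obs(); T=Ro.from_quat(o["tool_rot"]).as_matrix(); e=np.array(o["eef_pos"])
for n in ["wrist","scene","side"]:
    C=cam(n)
    for nm,X in [("tip",e+T@[0,0,.008]),("tcp",e),("grasp",e-T@[0,0,.011]),("captop",np.array([.5363,-.2855,.088])),("capbot",np.array([.5363,-.2855,.066]))]:
        q=C[4].T@(X-C[5]); u=cv2.projectPoints(q[None],np.zeros(3),np.zeros(3),C[2],C[3])[0][0,0]
        x,y=map(int,u); dd=C[1][y,x] if 0<=x<640 and 0<=y<480 else 0
        print(n,nm,u,"z",q[2],"depth there",dd)
    if n=="wrist":
        hsv=cv2.cvtColor(C[0],cv2.COLOR_RGB2HSV)
        for y in range(285,345,5): print(y,[(C[1][y,x].round(3),tuple(C[0][y,x])) for x in (312,326,340)], )
    else:
        x,y=int(u[0]),int(u[1]); im=C[0][y-40:y+30,x-45:x+48,::-1]
        cv2.imwrite(f'pics/{n}4.png',cv2.resize(im,None,fx=4,fy=4,interpolation=cv2.INTER_CUBIC))
a=cv2.imread('pics/scene4.png');b=cv2.imread('pics/side4.png');cv2.imwrite('pics/c4.png',np.hstack([a,b]))
E
python3 d.py
```

```text
wrist tip [325.7666 289.833 ] z 0.19162514849191722 depth there 0.18267775
wrist tcp [325.8171 297.1462] z 0.18407166502955138 depth there 0.17269027
wrist grasp [325.8936 308.2312] z 0.17368562526879833 depth there 0.15052125
wrist captop [325.8296 318.5399] z 0.16699056058676925 depth there 0.14427295
wrist capbot [325.6859 295.6789] z 0.1877633826556298 depth there 0.17415375
285 [(np.float32(0.229), (np.uint8(91), np.uint8(87), np.uint8(72))), (np.float32(0.189), (np.uint8(94), np.uint8(84), np.uint8(55))), (np.float32(0.195), (np.uint8(131), np.uint8(125), np.uint8(106)))]
290 [(np.float32(0.196), (np.uint8(89), np.uint8(86), np.uint8(73))), (np.float32(0.183), (np.uint8(70), np.uint8(60), np.uint8(73))), (np.float32(0.229), (np.uint8(89), np.uint8(85), np.uint8(73)))]
295 [(np.float32(0.197), (np.uint8(96), np.uint8(93), np.uint8(79))), (np.float32(0.174), (np.uint8(44), np.uint8(22), np.uint8(58))), (np.float32(0.201), (np.uint8(69), np.uint8(67), np.uint8(56)))]
300 [(np.float32(0.175), (np.uint8(55), np.uint8(46), np.uint8(55))), (np.float32(0.168), (np.uint8(46), np.uint8(2
[... 1719 characters left out ...]
04330152 depth there 0.8318345
scene tcp [382.0921 271.3783] z 0.8332595891819847 depth there 0.82563454
scene grasp [382.7872 265.5263] z 0.8261388749618179 depth there 0.8175989
scene captop [383.8593 261.2284] z 0.8217597533409122 depth there 0.80391407
scene capbot [382.4569 272.9667] z 0.8360020019700776 depth there 0.8275268
side tip [322.5341 206.9701] z 0.9523318509481273 depth there 0.94795406
side tcp [322.5026 203.2733] z 0.946811349473425 depth there 0.9419999
side grasp [322.4587 198.1204] z 0.9392206599457097 depth there 0.93246853
side captop [321.9269 194.3391] z 0.934537888389169 depth there 0.9234926
side capbot [322.0219 204.6724] z 0.9497204288926997 depth there 0.9413342
```

View pics/c4.png

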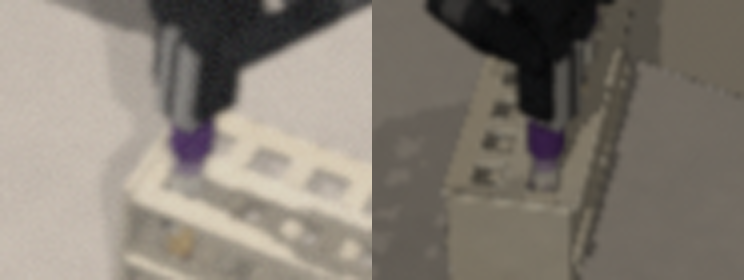

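```bash
cat > e.py <<'E'
from h import *
np.set_printoptions(precision=1,suppress=True)
c=viewer.get_calibration("wrist"); T=np.array(c["T_tool_cam"]); print(T*1000)
for w in ["w1","w2","w3"]:
    f=np.load(w+".npz"); C=[f["p"],f["d"],f["K"],f["D"],T[:3,:3],T[:3,3]]
    m=(C[1]>0)&(C[1]<.185); P=np.full((480,640,3),np.nan); P[m]=cloud(m,C)*1000
    q=P[m]; q=q[(abs(q[:,0])<60)&(abs(q[:,1])<60)]
    hsv=C[0][m]
    for r in range(295,345,6):
        cols=np.nonzero(m[r])[0]; cols=cols[(cols>215)&(cols<430)]
        if len(cols): print(w,r,cols.min(),cols.max(),[P[r,k] for k in cols[[0,len(cols)//4,-1]]])
o=status.get_obs(); print(o["joint_pos"],o["grip_width"],o["grasp_force"])
E
python3 e.py
```

```text
[[  -0.1 -944.2 -329.4   85.2]
 [1000.    -0.3    0.4   -0.6]
 [  -0.5 -329.4  944.2 -165.2]
 [   0.     0.     0.  1000. ]]
w1 313 232 418 [array([ 11. , -36.8, -34.8]), array([ 10.9, -32.9, -34.6]), array([ 10.9,  35.9, -34.7])]
w1 319 229 421 [array([ 10.8, -36.9, -39. ]), array([ 11.1, -32.6, -39.5]), array([ 10.2,  36.3, -38.1])]
w1 325 216 429 [array([  7. , -42.8, -37.2]), array([ 11.7, -34. , -44.8]), array([  7.1,  39.9, -37.4])]
w1 331 216 429 [array([  7.1, -41.6, -41.6]), array([ 11.2, -33.3, -48. ]), array([  7. ,  38.8, -41.5])]
w1 337 216 429 [array([  7.4, -40.4, -46. ]), array([ 11. , -32.2, -51.6]), array([ 11.2,  35.7, -52. ])]
w1 343 216 429 [array([  6.6, -39.7, -48.7]), array([ 11.3, -31.3, -55.6]), array([ 11.1,  34.9, -55.4])]
w2 307 246 403 [array([ 11.3, -32.1, -30.5]), array([ 11.6, -28.4, -31. ]), array([ 11.3,  30.8, -30.6])]
w2 313 244 405 [array([ 11.3, -31.9, -35.4]), array([ 10.9, -28.2, -34.7]), array([ 11.3,  30.6, -35.4])]
w2 319 233 417 [array([  6.8, -37.3, -32.2]), array([ 11.3, -29.1, -39.8]), array([  7.1,  36.3, -32.8])]
w2 325 226 424 [array
[... 696 characters left out ...]
8.9])]
w3 313 308 342 [array([ 11.2,  -7. , -35.1]), array([ 10.5,  -4. , -33.9]), array([ -0.1,   7.2, -15.3])]
w3 319 292 357 [array([  7.5, -13.5, -33.3]), array([ 11.2,  -6.9, -39.5]), array([  7.1,  12.3, -32.6])]
w3 325 290 359 [array([  7.2, -14. , -37.3]), array([ 11.1,  -7.1, -43.8]), array([  7. ,  12.7, -37. ])]
w3 331 289 360 [array([  7. , -14. , -41.2]), array([ 11.3,  -6.9, -48.1]), array([  6.2,  12.9, -40.1])]
w3 337 288 361 [array([  6.9, -14.1, -45.1]), array([ 10.6,  -7.1, -50.9]), array([  7.6,  12.7, -46.3])]
w3 343 287 362 [array([  7.4, -14. , -49.8]), array([ 10.9,  -6.9, -54.9]), array([  7.1,  12.8, -49.3])]
[-0.5  0.5  0.1  1.1 -0.  -0.2] 6.932773477177083e-05 0.0
```

Both camera views and the depth agree that the real fingertips stand about 29 mm behind the reported TCP. The fingers shut some 10 mm above the cap and the tube is untouched. I'm opening, going 35 mm lower and gripping again.

>>> servo_tool(
  commands=[
    [45, 0, 0, 0, 0],
    [45, 0, 0, 0, 0],
    [45, 0, 0, 0, 0],
    [45, 0, 0, 10, 0],
    [45, 0, 0, 10, 0],
    [45, 0, 0, 8, 0],
    [45, 0, 0, 4, 0],
    [45, 0, 0, 3, 0],
    [45, 0, 0, 0, 0],
  ],
)

```text
clock: 8.02
eef_pos: [0.5353, -0.2851, 0.0345]
tool_rot: [0.163, 0.987, 0.0, -0.0]
ft_force: [0.4, -0.8, 0.2]
grip_width: 0.0448
grasp_force: 0.0
```

>>> servo_tool(
  commands=[
    [0, 0, 0, 0, 0],
    [0, 0, 0, 0, 0],
    [0, 0, 0, 0, 0],
    [0, 0, 0, 0, 0],
  ],
)

```text
clock: 8.52
eef_pos: [0.5363, -0.2849, 0.0354]
tool_rot: [0.163, 0.987, 0.0, 0.001]
ft_force: [1.2, 2.8, 6.0]
grip_width: 0.013
grasp_force: 59.3
```

>>> servo_tool(
  commands=[
    [0, 0, 0, -5, 0],
    [0, 0, 0, -10, 0],
    [0, 0, 0, -20, 0],
    [0, 0, 0, -30, 0],
    [0, 0, 0, -30, 0],
    [0, 0, 0, -30, 0],
    [0, 0, 0, -30, 0],
    [0, 0, 0, 0, 0],
    [0, 0, 0, 0, 0],
  ],
)

```text
clock: 9.65
eef_pos: [0.5344, -0.2853, 0.1889]
tool_rot: [0.163, 0.987, -0.0, -0.001]
ft_force: [-0.1, -0.0, -1.2]
grip_width: 0.0136
grasp_force: 58.6
```

```bash
python3 b.py w5 tube sleeve_mouth
python3 - <<'E'
from h import *
np.set_printoptions(precision=4,suppress=True)
o=status.get_obs(); e=np.array(o["eef_pos"])
out=[]
for n in ["scene","side"]:
    C=cam(n); q=C[4].T@(e-C[5]); u=cv2.projectPoints(q[None],np.zeros(3),np.zeros(3),C[2],C[3])[0][0,0]
    x,y=map(int,u); print(n,u)
    for l in ["tube"]:
        for k in viewer.masks_of(n,l)[:2]:
            P=cloud(k["mask"],C); print(k["p"],k["pixel"],len(P),np.median(P,0),P.min(0),P.max(0))
    im=C[0][y-50:y+60,x-50:x+50,::-1].copy(); im[50,50]=(0,0,255); out.append(cv2.resize(im,(400,440),interpolation=cv2.INTER_CUBIC))
cv2.imwrite('pics/c5.png',np.hstack(out))
E
```

```text
9.65 [ 0.5344 -0.2853  0.1889] [[-0.9466  0.3224 -0.0018]
 [ 0.3224  0.9466 -0.    ]
 [ 0.0017 -0.0006 -1.    ]] [-0.0819 -0.0276 -1.2429] 0.013562946331086772
wrist cam at [ 0.454  -0.2584  0.3543] fwd [ 0.3102 -0.1058 -0.9448]
tube 0.6 [274. 324.] [ 0.5989 -0.3081  0.004 ]
scene [389.6291 202.9132]
0.73 [205.0, 388.7] 309 [ 0.5305 -0.288   0.186 ] [ 0.5259 -0.2934  0.1591] [ 0.539  -0.28    0.2414]
side [322.5996 143.4151]
0.47 [145.9, 318.2] 170 [ 0.5372 -0.2792  0.1807] [ 0.5322 -0.2838  0.1606] [ 0.5443 -0.2749  0.2023]
```

View pics/c5.png

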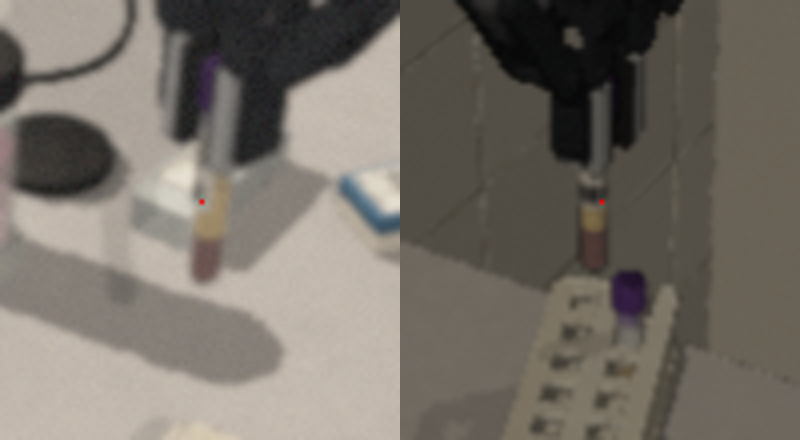

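The tube is in the gripper, held by its body at 13 mm with its lower end about 30 mm below the TCP. Next I measure the fingertip height and the tilt.

```bash
cat > f.py <<'E'
from h import *
np.set_printoptions(precision=4,suppress=True)
o=status.get_obs(); e=np.array(o["eef_pos"]); R=Ro.from_quat(o["tool_rot"]).as_matrix(); print(o["clock"],e)
for n in ["scene","side","wrist"]:
    C=cam(n); P=cloud(C[1]>0,C); rgb=C[0][C[1]>0].astype(int)
    t=(P-e)@R*1000
    s=(np.hypot(t[:,0],t[:,1])<40)&(t[:,2]<45)&(t[:,2]>-60)
    t=t[s]; rgb=rgb[s]; r=np.hypot(t[:,0],t[:,1])
    f=t[(r>11)]; f=f[np.argsort(-f[:,2])]; print(n,"finger lowest (tool mm)\n",f[:40:5])
    b=t[(r<11)]
    for a in range(-60,45,10):
        q=b[(b[:,2]>=a)&(b[:,2]<a+10)]
        if len(q)>3: print(a,len(q),np.median(q,0),"y range",np.percentile(q[:,1],[5,95]),"x",np.percentile(q[:,0],[5,95]))
    print("lowest tube",np.sort(b[:,2])[-5:] if len(b) else 0)
E
python3 f.py
```

```text
10.0 [ 0.535  -0.285   0.1888]
scene finger lowest (tool mm)
 [[ -7.2113 -13.9523 -22.4833]
 [  1.5155 -14.4223 -23.492 ]
 [ -2.136  -15.6472 -24.1707]
 [  8.4506 -14.7109 -25.147 ]
 [  8.0317 -14.1083 -26.0838]
 [ 10.1886   8.8541 -26.6064]
 [  5.9156 -15.1352 -27.2862]
 [  9.1293 -13.3321 -27.5605]]
-60 75 [  3.396    5.3721 -53.8623] y range [-1.1302  6.896 ] x [-2.6128  8.709 ]
-50 49 [  6.1801   4.6479 -45.1231] y range [-2.4699  6.2087] x [3.7553 8.4728]
-40 42 [  5.4996   5.4921 -34.7787] y range [-1.4478  6.3942] x [1.2408 9.361 ]
-30 40 [  4.4181   5.0471 -26.1636] y range [-1.2592  6.6722] x [1.7968 8.6071]
-20 50 [  3.5704  -3.9127 -13.8947] y range [-7.2701  1.146 ] x [-3.1964  5.0153]
-10 66 [ 2.7262 -4.9581 -5.6506] y range [-7.3799  1.8738] x [-3.1228  4.9343]
0 66 [ 2.9381 -5.1702  5.0799] y range [-7.7743  0.398 ] x [-3.5886  4.9778]
10 62 [ 1.9799 -5.2056 15.2824] y range [-7.7671  0.6246] x [-3.4975  4.8646]
20 46 [ 2.4106 -5.1052 24.2096] y range [-7.249   1.3511] x [-3.3474  4.6833]
lowest tube [27.4003 27.7373 27.9839 28.8482 29.2415]
side finger lowest (tool mm
[... 1347 characters left out ...]
.9731  5.9825]
-50 567 [  5.4044  -0.4346 -45.565 ] y range [-7.0187  5.9311] x [2.8054 6.6234]
-40 327 [  3.9618  -0.4224 -33.699 ] y range [-7.3601  6.1167] x [0.2123 6.069 ]
-30 391 [  3.7738   0.4091 -25.6463] y range [-6.3198  6.0966] x [-0.4784  5.0765]
-20 303 [  3.6808  -0.3979 -15.2108] y range [-5.8727  5.4163] x [0.4032 4.7272]
-10 234 [ 3.6587 -0.382  -5.1629] y range [-5.6631  5.2889] x [0.7061 4.6144]
0 197 [ 3.5996 -0.3758  4.7039] y range [-5.877   5.0749] x [0.389 4.525]
10 172 [ 3.4949 -0.3592 14.6474] y range [-5.6826  4.9217] x [0.4004 4.3125]
20 104 [ 3.1914 -0.3546 23.2408] y range [-5.672   5.0222] x [0.0162 4.3449]
lowest tube [26.4164 26.4492 27.1841 27.5285 27.7337]
```

The tips are 54 mm above the tube's lower end, so 11 mm of clearance will remain at the mouth when it is seated. The tube is vertical. I'm carrying it over to just above the leaning mouth.

>>> servo_tool(
  commands=[
    [0, 15.4, 28.6, 0, 0],
    [0, 15.4, 28.6, 0, 0],
    [0, 15.4, 28.6, 0, 0],
    [0, 15.4, 28.6, 0, 0],
    [0, 15.4, 28.6, 0, 0],
    [0, 15.4, 28.6, 0, 0],
    [0, 15.3, 28.6, 0, 0],
    [0, 15.2, 28.5, 0, 0],
    [0, 0, 0, 0, 0],
    [0, 0, 0, 0, 0],
  ],
)

```text
clock: 11.4
eef_pos: [0.4929, -0.0293, 0.1898]
tool_rot: [0.163, 0.987, -0.0, 0.0]
ft_force: [-0.4, -0.6, -1.1]
grip_width: 0.0134
grasp_force: 58.6
```

```bash
cat > g.py <<'E'
from h import *
np.set_printoptions(precision=1,suppress=True)
o=status.get_obs(); e=np.array(o["eef_pos"]); R=Ro.from_quat(o["tool_rot"]).as_matrix(); print(o["clock"],e*1000,o["ft_force"])
for n in ["wrist","side","scene"]:
    C=cam(n); P=cloud(C[1]>0,C)
    t=(P-e)@R*1000; z=P[:,2]*1000
    near=(np.hypot(t[:,0],t[:,1])<90)
    for a,b in [(7,13),(81,87),(95,125)]:
        q=t[near&(z>a)&(z<b)]
        if len(q)>20: print(n,"tool-frame rect",a,b,len(q),cv2.minAreaRect(q[:,:2].astype(np.float32)),q[:,:2].min(0),q[:,:2].max(0))
    b=t[(np.hypot(t[:,0],t[:,1])<12)&(t[:,2]<33)&(t[:,2]>-20)]
    for a in (-20,0,15): 
        q=b[(b[:,2]>a)&(b[:,2]<a+15)]; print(n,a,np.percentile(q[:,:2],[3,97],axis=0).ravel(),b[:,2].max())
    if n=="wrist": print("sleeve mouth px",[(k["p"],k["pixel"],(onz(k["pixel"],.108,C)-e)@R*1000) for k in viewer.spot_point(n,"sleeve_mouth")[:1]])
E
python3 g.py; python3 b.py w6 sleeve_mouth flap_hinge
```

```text
11.4 [492.9 -29.3 189.8] [-0.4 -0.6 -1.1]
wrist tool-frame rect 7 13 8077 ((-22.108299255371094, 0.13642501831054688), (111.9101333618164, 108.94599914550781), 89.92974853515625) [-76.6 -55.8] [32.4 56. ]
wrist tool-frame rect 81 87 842 ((-22.913494110107422, 0.10863876342773438), (43.841331481933594, 106.16773986816406), 0.10911630094051361) [-44.8 -53. ] [-0.9 53.2]
wrist tool-frame rect 95 125 1749 ((-0.10800743103027344, 0.044673919677734375), (87.2315673828125, 25.402742385864258), 89.25585174560547) [-13.  -43.6] [12.5 43.7]
wrist -20 [-0.  -6.2  5.   5.6] 28.29506508519845
wrist 0 [ 0.2 -6.1  4.8  5.2] 28.29506508519845
wrist 15 [ 0.3 -6.   4.7  5.2] 28.29506508519845
sleeve mouth px [(0.56, [240.8, 324.9], array([ 1. , -0.4, 81.8]))]
side tool-frame rect 7 13 3350 ((-24.231172561645508, 2.468242645263672), (112.46536254882812, 110.04962158203125), 89.5027084350586) [-79.2 -54. ] [31.1 58.5]
side tool-frame rect 81 87 310 ((-22.46227264404297, 2.52655029296875), (45.304237365722656, 107.25801849365234), 0.753287672996521) [-45.8 -51.2] [ 0.1 55.9]
side tool-frame rect 95 125 5
[... 552 characters left out ...]
414), 1.1662263870239258) [-45.3 -55.5] [-0.1 52.9]
scene tool-frame rect 95 125 402 ((-0.5064539909362793, -3.2013893127441406), (86.73357391357422, 28.288158416748047), 79.60928344726562) [-16.4 -47. ] [11.8 41.3]
scene -20 [-6.6 -9.2  4.1 -1.5] 30.47688698540721
scene 0 [-7.  -9.7  3.6 -1.7] 30.47688698540721
scene 15 [-7.3 -9.6  3.7 -1.8] 30.47688698540721
11.6 [ 0.4928 -0.0299  0.1895] [[-0.9463  0.3233  0.    ]
 [ 0.3233  0.9463 -0.0002]
 [-0.0001 -0.0002 -1.    ]] [ 0.4431  0.0146 -0.9991] 0.01333568590483939
wrist cam at [ 0.412  -0.0029  0.3548] fwd [ 0.3119 -0.1063 -0.9442]
sleeve_mouth 0.71 [240. 325.] [ 0.4912 -0.0294  0.108 ]
flap_hinge 0.52 [371. 310.] [ 0.628  -0.0914  0.055 ]
```

View pics/w6.png

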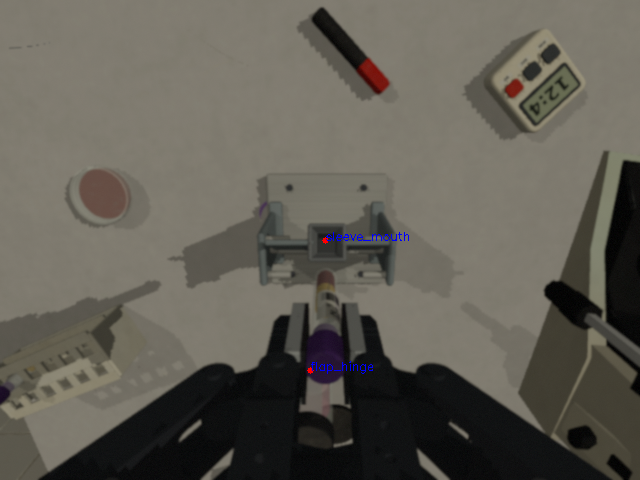

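The mouth at (325,240) lines up with the tube. Relative to the hinge the tube is 21 mm to the front and 0.5 mm to the side. I'm correcting that and lowering the tip into the funnel.

>>> servo_tool(
  commands=[
    [0, 1, 0.5, 20, 0],
    [0, 0, 0, 20, 0],
    [0, 0, 0, 8, 0],
    [0, 0, 0, 4, 0],
    [0, 0, 0, 3, 0],
    [0, 0, 0, 2, 0],
    [0, 0, 0, 0, 0],
  ],
)

```text
clock: 12.62
eef_pos: [0.492, -0.0283, 0.1328]
tool_rot: [0.163, 0.987, 0.0, 0.0]
ft_force: [0.0, 0.0, -0.6]
grip_width: 0.0132
grasp_force: 58.6
```

>>> servo_tool(
  commands=[
    [0, -1.5, 0, 0, 0],
    [0, -1.5, 0, 0, 0],
    [0, -1.5, 0, 0, 0],
    [0, -1.5, 0, 0, 0],
    [0, -1.5, 0, 0, 0],
    [0, -1.5, 0, 0, 0],
    [0, -1.5, 0, 0, 0],
    [0, -1.5, 0, 0, 0],
    [0, -1.5, 0, 0, 0],
    [0, -1.5, 0, 0, 0],
    [0, -1.5, 0, 0, 0],
  ],
)

```text
clock: 14.0
eef_pos: [0.5076, -0.0336, 0.1326]
tool_rot: [0.163, 0.987, -0.0, 0.0]
ft_force: [-0.8, 0.0, 0.3]
grip_width: 0.0132
grasp_force: 58.7
```

```bash
cat > k.py <<'E'
from h import *
np.set_printoptions(precision=1,suppress=True)
o=status.get_obs(); e=np.array(o["eef_pos"]); R=Ro.from_quat(o["tool_rot"]).as_matrix(); print(o["clock"],e*1000,o["ft_force"],o["grasp_force"])
H=np.array([.5146,-.0368]); xs=np.array([.946,-.324]); ys=np.array([.324,.946])
for n in ["scene","side","wrist"]:
    C=cam(n); P=cloud(C[1]>0,C); d=P[:,:2]-H; X=d@xs*1000; Y=d@ys*1000; z=P[:,2]*1000
    # flap plate (not sleeve, not cheeks): |Y| 17..40 above cheeks level
    s=(abs(Y)>20)&(abs(Y)<38)&(abs(X)<45)&(z>62)&(z<125)
    if s.sum()>20:
        for a in range(65,125,10):
            q=X[s&(z>=a)&(z<a+10)]
            if len(q)>4: print(n,"flap z",a,len(q),np.percentile(q,[5,50,95]))
    s=(abs(Y)<14)&(abs(X)<45)&(z>85)&(z<112)
    for a in range(85,112,9):
        q=X[s&(z>=a)&(z<a+9)]
        if len(q)>4: print(n,"sleeve z",a,len(q),np.percentile(q,[5,50,95]))
    s=(abs(Y)<12)&(abs(X)<45)&(z>116)&(z<150)&(np.hypot(*((P-e)@R*1000)[:,:2].T)<12)
    q=X[s]; 
    if len(q): print(n,"tube X",np.percentile(q,[3,97]),"Y",np.percentile(Y[s],[3,97]))
    for l in ["sleeve_mouth"]:
        for k in viewer.spot_point(n,l)[:1]:
            p=onz(k["pixel"],.112,C)[:2]-H; print(n,l,k["p"],p@xs*1000,p@ys*1000)
E
python3 k.py
```

```text
14.0 [507.6 -33.6 132.6] [-0.8  0.   0.3] 58.66756870527752
scene flap z 65 24 [-14.9  -4.2  -2.4]
scene flap z 75 79 [-16.   -6.2  15. ]
scene flap z 85 19 [-7.2 -6.2 -5.3]
scene flap z 95 41 [-8.5 -7.4 -6.4]
scene flap z 105 63 [-9.2 -8.2 -5.9]
scene sleeve z 85 52 [-15.1 -13.3  -6.1]
scene sleeve z 94 51 [-16.5 -11.8   4.1]
scene sleeve z 103 144 [-20.2 -10.7   2.2]
scene tube X [-12.1  -1. ] Y [-8.7 -0.2]
scene sleeve_mouth 0.65 -6.822021654830233 -6.095417180181984
side flap z 65 58 [-14.4  -2.1  -1. ]
side flap z 75 144 [-15.4  -4.2  16.9]
side flap z 85 48 [-6.2 -5.1 -3.8]
side flap z 95 69 [-7.7 -6.4 -5.3]
side flap z 105 105 [-8.4 -6.9 -5. ]
side sleeve z 85 68 [-13.6 -11.9  -1.3]
side sleeve z 94 58 [-14.5  -9.4   3.9]
side sleeve z 103 177 [-18.3  -9.4   4.2]
side tube X [-11.   -0.8] Y [-0.3  9. ]
side sleeve_mouth 0.82 -6.3540808761533185 -1.778339106773534
wrist flap z 65 237 [-12.7  -4.    0.4]
wrist flap z 75 740 [-17.1  -5.5  16. ]
wrist flap z 85 253 [-7.7 -7.  -6.3]
wrist flap z 95 281 [-9.1 -8.4 -7.7]
wrist flap z 105 619 [-10.   -9.   -6.6]
wrist sleeve z 85 138 [-16.1 -15.3   0.5]
wrist sleeve z 94 42 [-16.7 -16.2   1.1]
wrist sleeve z 103 1219 [-21.  -12.3   0.6]
wrist tube X [-12.7  -8. ] Y [-5.4  6.2]
wrist sleeve_mouth 0.64 -8.349320084403244 -0.7831666473784786
```

The flap is following and is now at about -0.14 rad. I'm going on to upright in small steps.

>>> servo_tool(
  commands=[
    [0, -1.2, 0, 0, 0],
    [0, -1.2, 0, 0, 0],
    [0, -1.2, 0, 0, 0],
    [0, -1.2, 0, 0, 0],
    [0, -0.8, 0, 0, 0],
    [0, 0, 0, 0, 0],
  ],
)

```text
clock: 15.05
eef_pos: [0.5129, -0.0354, 0.1326]
tool_rot: [0.163, 0.987, 0.0, 0.0]
ft_force: [1.0, 0.4, 0.1]
grip_width: 0.0134
grasp_force: 58.7
```

```bash
python3 k.py
```

```text
15.05 [512.9 -35.4 132.6] [1.  0.4 0.1] 58.65081655327231
scene flap z 65 35 [-2.9 -1.6 -0.6]
scene flap z 75 94 [-16.3  -2.7  14.5]
scene flap z 85 36 [-3.2 -2.3 -1.3]
scene flap z 95 45 [-3.6 -2.3 -1. ]
scene flap z 105 73 [-3.2 -1.8  0.5]
scene sleeve z 85 54 [-10.9  -9.2  -1.6]
scene sleeve z 94 61 [-11.7  -9.6  -1. ]
scene sleeve z 103 118 [-13.   -4.4  10.5]
scene tube X [-6.   4.4] Y [-9.1  0.5]
scene sleeve_mouth 0.57 -3.9913100536411674 -10.174745532601847
side flap z 65 79 [-11.3  -0.5   0.8]
side flap z 75 160 [-15.   -1.2  16.1]
side flap z 85 77 [-2.4 -1.1  0. ]
side flap z 95 80 [-2.4 -1.4 -0.1]
side flap z 105 119 [-2.6 -1.1  1.3]
side sleeve z 85 72 [-9.6 -8.5  3.1]
side sleeve z 94 69 [-9.7 -8.5  7.8]
side sleeve z 103 150 [-11.9  -2.8  10.9]
side tube X [-5.1  4.1] Y [-0.9  8.9]
side sleeve_mouth 0.98 2.6760729467008733 0.07552222678172628
wrist flap z 65 285 [-2.7 -2.3 -1.8]
wrist flap z 75 679 [-17.3  -2.9  16.3]
wrist flap z 85 362 [-3.3 -2.9 -2.5]
wrist flap z 95 406 [-3.7 -3.3 -2.9]
wrist flap z 105 689 [-3.8 -3.1 -0.5]
wrist sleeve z 85 191 [-11.8 -11.4   5.2]
wrist sleeve z 94 179 [-12.1 -11.7  -5.4]
wrist sleeve z 103 961 [-14.2  -4.9   7.8]
wrist tube X [-7.2 -2.3] Y [-5.4  6.3]
wrist sleeve_mouth 0.88 -1.4596378015592462 0.265048185613479
```

The flap is at about -0.035 rad and the tube is over the hinge. Now I push it in.

>>> servo_tool(
  commands=[
    [0, -0.6, 0, 2, 0],
    [0, 0, 0, 3, 0],
    [0, 0, 0, 3, 0],
    [0, 0, 0, 3, 0],
    [0, 0, 0, 3, 0],
    [0, 0, 0, 3, 0],
    [0, 0, 0, 3, 0],
    [0, 0, 0, 3, 0],
    [0, 0, 0, 3, 0],
    [0, 0, 0, 2, 0],
    [0, 0, 0, 0, 0],
  ],
)

```text
clock: 16.73
eef_pos: [0.5132, -0.0355, 0.1044]
tool_rot: [0.163, 0.987, -0.0, -0.0]
ft_force: [0.3, -0.0, -0.3]
grip_width: 0.0134
grasp_force: 58.6
```

Nothing pushes back. I'm going the last few millimetres to the floor.

>>> servo_tool(
  commands=[
    [0, 0, 0, 1, 0],
    [0, 0, 0, 1, 0],
    [0, 0, 0, 1, 0],
    [0, 0, 0, 1, 0],
    [0, 0, 0, 0.5, 0],
    [0, 0, 0, 0, 0],
  ],
)

```text
clock: 17.48
eef_pos: [0.5141, -0.0357, 0.1008]
tool_rot: [0.163, 0.987, 0.0, 0.001]
ft_force: [-0.1, 0.7, 5.0]
grip_width: 0.0135
grasp_force: 59.2
```

```bash
python3 k.py; python3 f.py | grep -A3 -E "finger|lowest" | head -20
```

```text
17.475 [514.1 -35.7 100.8] [-0.1  0.7  5. ] 59.15008087220485
scene flap z 65 49 [-11.6  -0.8   0.3]
scene flap z 75 100 [-16.1  -1.1  14.4]
scene flap z 85 46 [-1.6 -0.3  0.8]
scene flap z 95 46 [-0.8  0.2  1.4]
scene flap z 105 51 [-0.6  0.8  3.6]
scene sleeve z 85 54 [-9.3 -7.6  0.1]
scene sleeve z 94 58 [-9.1 -7.3  0.7]
scene sleeve z 103 123 [-10.1  -1.8  13.5]
scene tube X [-11.  -3.] Y [3. 8.]
scene sleeve_mouth 0.63 4.1942833841532075 -5.150111538677942
side flap z 65 90 [-1.5  0.5  1.6]
side flap z 75 161 [-15.4   0.   15.2]
side flap z 85 92 [-0.3  0.9  2.4]
side flap z 95 92 [0.2 1.3 2.5]
side flap z 105 98 [0.3 1.9 4.4]
side sleeve z 85 67 [-7.7 -6.8  0.9]
side sleeve z 94 72 [-7.6 -6.3 11. ]
side sleeve z 103 137 [-8.6 -1.4 12.7]
side tube X [-10.4  -1.2] Y [-6.8  3.3]
side sleeve_mouth 0.8 5.16211599953151 -0.2115851399034029
wrist flap z 65 500 [-1.9 -1.4 -0.9]
wrist flap z 75 937 [-17.2  -1.4  -0.7]
wrist flap z 85 633 [-1.4 -0.8 -0.4]
wrist flap z 95 718 [-1.1 -0.6 -0. ]
wrist flap z 105 1047 [-0.9 -0.   2.7]
wrist sleeve z 85 339 [-9.9 -9.4 -0.7]
wrist sleeve z 94 380 [-9.8 -9.2  2.8]
wrist sleeve z 103 645 [-11.2  -5.3   6.8]
wrist tube X [-8.4 -1.1] Y [-6.5  7. ]
wrist sleeve_mouth 0.76 1.8900789644089688 -0.043699433467208865
scene finger lowest (tool mm)
 [[  2.3231  36.605   44.9095]
 [  2.8457  19.9204  43.8321]
 [  2.2655  39.4873  42.797 ]
--
lowest tube [43.118  43.1513 43.3246 44.8337 44.927 ]
side finger lowest (tool mm)
 [[  2.0562  10.998   44.8784]
 [  2.3189 -26.9806  43.8677]
 [  2.6335  13.8132  43.4816]
--
lowest tube [42.9473 43.0673 43.741  44.5179 44.5676]
wrist finger lowest (tool mm)
 [[  4.0164  23.4258  44.9911]
 [  4.0973 -24.0635  44.8242]
 [  3.4883  24.6045  44.7095]
--
lowest tube [33.999  34.036  39.0939 39.0967 39.1232]
```

The tube is on the floor: 5 N, with its lower end at about 0.071 m against 0.070 m expected. The flap is at about +0.03 rad, so I'm easing back 1 mm and letting it settle.

>>> servo_tool(
  commands=[
    [0, 0.5, 0, 0, 0],
    [0, 0.5, 0, 0.3, 0],
    [0, 0, 0, 0, 0],
    [0, 0, 0, 0, 0],
    [0, 0, 0, 0, 0],
  ],
)

```text
clock: 18.55
eef_pos: [0.5134, -0.0354, 0.1008]
tool_rot: [0.163, 0.987, -0.0, 0.001]
ft_force: [0.1, -0.6, 5.9]
grip_width: 0.0132
grasp_force: 59.2
```

```bash
python3 k.py | grep -E "flap|^[0-9]"; python3 -c "
from h import *
C=cam('side'); cv2.imwrite('pics/s9.png',cv2.resize(C[0][240:410,200:400,::-1],(700,595)))"
```

```text
18.55 [513.4 -35.4 100.8] [ 0.1 -0.6  5.9] 59.231515887222486
scene flap z 65 42 [-2.4 -1.1  0.2]
scene flap z 75 99 [-16.1  -1.5  14.7]
scene flap z 85 43 [-2.  -0.8  0.3]
scene flap z 95 48 [-1.4 -0.1  1. ]
scene flap z 105 46 [-1.   0.4  2.7]
side flap z 65 92 [-5.9  0.3  1.6]
side flap z 75 161 [-15.4   0.1  15. ]
side flap z 85 83 [-0.5  0.6  1.8]
side flap z 95 93 [-0.4  0.8  1.9]
side flap z 105 100 [-0.4  1.3  3.9]
wrist flap z 65 473 [-2.  -1.5 -1.1]
wrist flap z 75 926 [-17.3  -1.6  -0.9]
wrist flap z 85 631 [-1.6 -1.2 -0.7]
wrist flap z 95 721 [-1.5 -1.  -0.5]
wrist flap z 105 1071 [-1.3 -0.5  2.4]
```

View pics/s9.png

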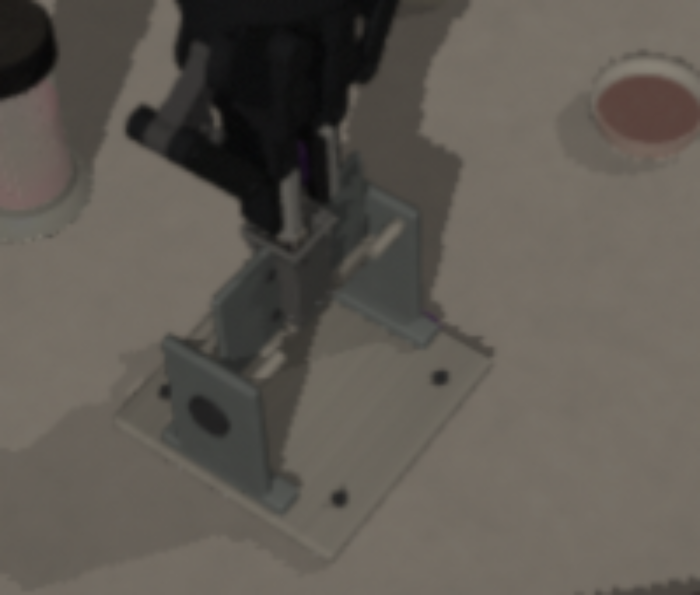

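The side view shows the flap upright at about (300,260) with the tube in the sleeve, held between the fingers. The angle is about +0.02 rad and still.

```bash
python3 -c "
from workcell import bot; print(bot.job_done())"
```

```text
the job is handed in; nothing more can be done
None
```

I handed the job in at about 18.7 s; the verdict wasn't shown: by my measurements the tube is home in the sleeve (floor contact, about 6 N), gripped at 59 N, and the flap is steady at about +0.02 rad; I didn't re-measure the other tube and dish at the end.

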